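# Clear the engraver's bench board

### The arm

A 6-joint arm with a two-finger parallel gripper is mounted at the origin on the work surface. World frame = base frame: x ahead of the robot, y to its left, z up, the work surface at z = 0. Lengths are in m, angles in rad, forces in N, time in s.
With the tool pointing down it reaches from about 0.35 to 0.775 m from the base axis. Payload 5.5 kg.
Tool frame: the origin (TCP) lies midway between the tips of the shut fingers; the grasp point (between the pads) lies 19 mm behind it; z points along the fingers, y is the line along which they close (so a half turn about z gives the same grasp; the last joint's range is limited). The gripper opens to 85 mm and grips with 20 to 120 N. Pads are 22 mm wide; open, the fingers measure 114 mm over their backs; the gripper's body (76 mm by 85 mm) begins 54 mm behind the grasp point. The pads swing forward as they close: fully open they stand 13 mm farther back than shut.
Start: joints at [1.042, 0.313, 0.046, 1.304, 0, 1.431], TCP at [0.218, 0.532, 0.231] pointing down, gripper open.
Joint ranges: [-2.76, 2.76], [-0.86, 1.69], [-1.03, 1.26], [-2.2, 2.34], [-1.47, 1.5], [-3.14, 3.14]. Speed limits (rad/s): [2.57, 2.57, 3.14, 3.14, 3.14, 3.14].

### API

Orientations are given as a unit quaternion [w, x, y, z].
In Python, from workcell import get_state, read_camera, camera_info, hand_in, recognise gives the robot as it stands.
- The arm moves only by the tool arm_command, never from a script. Its argument "moves" is one flat list of numbers, 7 for each row, row after row: the opening, from -1 (shut) to 1 (fully open), then the shift along the tool's x, y, z in mm, then the turn, a rotation vector about the tool's x, y, z in rad. A call has 1 to 8 rows; each row shifts and turns the commanded pose from where the row before left it, along the tool's axes as they then stand; what a row does not reach is not made up. A row lasts 1/8 s, in which the tool goes at most 62.5 mm and 10.7 degrees, less where a joint would pass 70% of its speed; a pose out of reach is approached as far as the arm can. A call with a gripper value outside its range is refused whole. The fingers move at their own pace and stop on an object; "newtons" is the grip in N (left out, the last holds). Time passes only in rows, so rows that do not move let the fingers close. It gives the time, the measured TCP pose, the force, the opening and the grip force at its end, in the units of the state.
- get_state(): the state, without advancing time (a new reading comes with each control period).
- read_camera(name): name is "scene" or "side" or "wrist"; returns (picture, depth): 400x640x3 uint8, blue, green, red; 400x640 float32, m along the optical axis (not along the pixel's ray), 0 where there is no reading.
- camera_info(name): a dict with "fovy" (degrees; the focal length in pixels is half the picture's height over the tangent of half this angle, whatever the lens; pixels are square), "cx", "cy" (the principal point, pixels), "eye" and "orientation" of the camera in the world; the wrist camera has in their place "tool_from_camera" (4x4, takes a point from camera to tool coordinates, whose origin is the TCP and whose axes are the flange's). Camera axes: x right, y down, z forward; pixel columns grow to the right and rows downward; lengths in m; the calibration is good to about 2 mm. The wrist camera is an equidistant fisheye: a pixel r from the principal point sees the ray r / f radians off the axis. A picture is of the moment at which its call begins: read the wrist's pose just before it. camera_info takes no time and is no camera call.
- hand_in(): hands the job in; it is judged then, once.
Trained networks look in the newest picture that a camera, given by its name, has taken for a name from the list of things; names that differ only in an ending like _2 or _b are one class to them, and where a whole thing is asked for, a point or a joint stands for the part that bears it (a point fixed in the world has none). Each returns a list of dicts, best first, with "confidence" (0 to 1); they miss things now and then, are a little off and sometimes report something else, mostly with a low value. They report only what shows in the picture. A call takes as long as a camera call.
- recognise(camera, label): "point" ([column, row] in pixels, amid what is visible of it).
The state is a dict: "clock": time; "joint_pos": joint angles; "qvel": joint speeds; "tau": joint torques, N m; "tcp_pos": TCP position; "orientation": TCP orientation; "wrist_force": force on the tool from outside, world axes, zero at the start; "ft_torque": the same for the moment, N m; "finger_gap": finger opening in m; "grip_force": force on a finger pad.
Only numpy, scipy, OpenCV 4.12 (cv2) and the standard library are available. Lean on these libraries where they do the work, as an engineer would, in place of code of your own. Each camera call takes 0.05 s, during which the arm holds its last target. There are 200 camera calls.

### The job

Clear the engraver's raised board: get the three wooden offcuts off it and into the low metal scrap tray beside it, and put the glass jar that stands on the board away in the empty cell of the wooden crate. Keep the jar upright and lower it until it stands on the cell's floor, do not drop it; leave the two jars already in the crate, and the graver and the ring clamp lying behind the board, as they are.

Things in the scene. Friction and masses are not known exactly. Their poses are not given: they have to be found in the camera images.
- board: Raised wooden work board with a black rubber top, 260 x 260 mm, its top face 70 mm above the table; fixed. Origin at the centre of its underside, on the table; x, y along its sides. The tray is against one of its two y sides, the crate stands off the other; which is which varies. A fixed steel ball vise stands at the far left of the table, out of the way.
- tray: Open aluminium scrap tray, 240 mm (its x) x 170 mm (its y), walls 4 mm thick and 62 mm high (8 mm lower than the board's top), floor 4 mm thick; fixed with a long side 2 mm from the board's edge. Origin at the centre of its underside, on the table.
- crate: Open plywood crate with a single row of three cells along its x, 204 x 72 mm, 40 mm high; walls, dividers and floor 6 mm thick. Cells are 60 x 60 mm, at x = -66, 0 and 66 mm from its origin; fixed. Origin at the centre of its underside, on the table. Two cells hold a jar, one is empty.
- mat: Cork mat, 50 x 50 mm, 2 mm thick, lying on the floor in the middle of the crate's one empty cell; fixed. Origin at the centre of its underside, 6 mm above the table: the jar is to stand on this mat.
- jar: Amber glass jar with an aluminium screw lid, 46 mm diameter (lid flush with the glass), 80 mm tall, 0.14 kg; origin at the centre of its underside, z up its axis. Stands on the board.
- jar_b: Amber glass jar with an aluminium screw lid, 46 mm diameter (lid flush with the glass), 80 mm tall, 0.14 kg; origin at the centre of its underside, z up its axis. Stands in a cell of the crate; not to be taken out.
- jar_c: Amber glass jar with an aluminium screw lid, 46 mm diameter (lid flush with the glass), 80 mm tall, 0.14 kg; origin at the centre of its underside, z up its axis. Stands in a cell of the crate; not to be taken out.
- offcut_a_mid (a point): Centre of a light-wood offcut on the board, about 25 g; x along its length, y across the width to be gripped, z up as it lies at the start. Stepped: 56 x 26 mm, 22 mm high, 34 mm at its raised -x end; this point is 13 mm above its underside.
- offcut_b_mid (a point): Centre of a light-wood offcut on the board, about 25 g; x along its length, y across the width to be gripped, z up as it lies at the start. Forked (a V-slot end): 51 x 30 mm, 24 mm high, an 8 mm slot at its +x end; the solid part runs from x = -25 to x = +5 mm; this point is 12 mm above its underside.
- offcut_c_mid (a point): Centre of a light-wood offcut on the board, about 25 g; x along its length, y across the width to be gripped, z up as it lies at the start. Wedge: 46 x 28 mm, about 27 mm high at the -x end falling to 17 mm at the +x end; this point is 11 mm above its underside.
- graver: Graver (mushroom wooden handle, steel shank), 110 mm long, 30 mm high, lying on the table beyond the board; origin under its middle, x from the handle to the tip. Leave alone.
- clamp: Wooden ring clamp with a brass band, 130 x 26 x 32 mm, lying on the table beyond the board; origin under its middle, x along it. Leave alone.

How it is judged:
At the end, for the whole second after the job is handed in: All three offcuts lie inside the scrap tray (centres within its inner walls and below its rim); the jar stands upright (within 7 degrees) on the cork mat of the cell that was empty, centred within 15 mm, at rest; the two other jars stand in their cells (x of offcut_a_mid in the frame of tray between -0.116 and 0.116 m and y of offcut_a_mid in the frame of tray between -0.081 and 0.081 m and z of each of offcut_a_mid, offcut_b_mid, offcut_c_mid in the frame of tray below 0.06 m and x of offcut_b_mid in the frame of tray between -0.116 and 0.116 m and y of offcut_b_mid in the frame of tray between -0.081 and 0.081 m and x of offcut_c_mid in the frame of tray between -0.116 and 0.116 m and y of offcut_c_mid in the frame of tray between -0.081 and 0.081 m and horizontal distance between jar and mat below 0.015 m and z of jar in the frame of crate between 0.003 and 0.014 m and angle between jar's own z axis and vertical below 0.12 rad and linear speed of jar below 0.02 m/s and angle between each of jar_b, jar_c's own z axis and vertical below 0.15 rad and z of each of jar_b, jar_c in the frame of crate below 0.014 m); the robot touches nothing.
It fails at once if the jar from the board is tipped by more than 30 degrees (angle between jar's own z axis and vertical above 0.52 rad).
It fails at once if the jar is dropped (falls free at over 0.6 m/s, a fall of some 20 mm) (linear speed of jar above 0.6 m/s and contact force between the fingers and jar below 0.05 N).
It fails at once if a jar already in the crate is taken out or tipped (distance of any of jar_b, jar_c from where it was at the start of the episode above 0.03 m or angle between any of jar_b, jar_c's own z axis and vertical above 0.4 rad).
It fails at once if the graver or the clamp is shifted by more than 30 mm (distance of any of graver, clamp from where it was at the start of the episode above 0.03 m).
It also fails if it takes over 64 s, if anything falls off the work surface, if the arm or the gripper's body presses on something with over 40 N, if the wrist force passes 120 N, or if a joint passes its speed limit or range.

## Working session

There is one attempt and no reset: what is moved stays moved. The work goes in short steps, Python scripts to look and compute and a tool call to move; the robot and the scene stay as the last step left them, time stands still between calls to the robot, and variables do not carry over. Pictures are saved under pics/ and viewed, at most 10 in all, crops included, and the job is handed in when it is done.

Besides the shell and the picture viewer there is one more tool, called after ">>>" as name(argument=value, ...), one argument or row to a line, values as JSON. arm_command: Moves the arm, as the interface text tells. Its arguments: {"type":"object","properties":{"moves":{"type":"array"},"newtons":{"type":"number"}},"required":["moves"]}

```bash
ls; mkdir -p pics
cat > h.py <<'E'
import numpy as np, cv2
from scipy.spatial.transform import Rotation as R
from workcell import *
def q2R(q): return R.from_quat([q[1],q[2],q[3],q[0]]).as_matrix()
def cam(name,st=None):
    i=camera_info(name); f=200/np.tan(np.radians(i['fovy'])/2)
    if name=='wrist':
        st=st or get_state(); T=np.eye(4);T[:3,:3]=q2R(st['orientation']);T[:3,3]=st['tcp_pos']
        T=T@np.array(i['tool_from_camera'])
        return f,i['cx'],i['cy'],T[:3,:3],T[:3,3],True
    o=np.array(i['orientation']); M=q2R(o) if o.size==4 else o
    return f,i['cx'],i['cy'],M,np.array(i['eye']),False
def rays(c,u,v):
    f,cx,cy,M,e,fish=c
    x=(np.asarray(u,float)-cx)/f;y=(np.asarray(v,float)-cy)/f
    if fish:
        r=np.hypot(x,y)+1e-9; s=np.tan(np.minimum(r,1.5))/r; x=x*s;y=y*s
    return np.stack([x,y,np.ones_like(x)],-1)
def cloud(c,d):
    v,u=np.mgrid[:400,:640]
    return (rays(c,u,v)*d[...,None])@c[3].T+c[4]
def atz(c,u,v,z):
    r=rays(c,u,v)@c[3].T
    return c[4]+r*((z-c[4][2])/r[...,2])[...,None]
E
cat > a.py <<'E'
from h import *
print({k:np.round(v,3) for k,v in get_state().items()})
for n in ['scene','side','wrist']:
    c=cam(n); p,d=read_camera(n); cv2.imwrite(f'pics/{n}0.png',p); np.save(f'{n}0.npy',d)
    P=cloud(c,d); print(n,c[0],c[4].round(3),camera_info(n).get('orientation'))
    for l in ['board','tray','crate','mat','jar','offcut_a_mid','offcut_b_mid','offcut_c_mid','graver','clamp']:
        print(l,[(np.round(r['point']),round(r['confidence'],2),P[int(r['point'][1]),int(r['point'][0])].round(3)) for r in recognise(n,l)[:4]])
E
python3 a.py; python3 -c "
import cv2,numpy as np
cv2.imwrite('pics/m.png',cv2.imread('pics/scene0.png'))"
```

```text
pics
{'clock': np.float64(0.0), 'joint_pos': array([ 1.042,  0.314,  0.045,  1.304, -0.   ,  1.431]), 'qvel': array([-0.   ,  0.001,  0.001, -0.   , -0.   , -0.   ]), 'tau': array([-2.0000e-03, -4.8063e+01,  2.9853e+01,  1.9000e-02, -0.0000e+00,
        0.0000e+00]), 'tcp_pos': array([0.218, 0.532, 0.23 ]), 'orientation': array([-0.   ,  0.193,  0.981, -0.001]), 'wrist_force': array([-0.754,  0.3  ,  0.002]), 'ft_torque': array([-0.043,  0.035,  0.075]), 'grip_force': np.float64(0.0), 'finger_gap': np.float64(0.085)}
scene 388.11896872312764 [ 1.257 -0.111  0.611] [-0.33374944  0.68367056  0.58259706 -0.28598347]
board [(array([322., 207.]), 0.64, array([0.597, 0.008, 0.073]))]
tray [(array([231., 216.]), 0.79, array([ 0.514, -0.199,  0.006]))]
crate [(array([394., 190.]), 0.97, array([0.52 , 0.203, 0.04 ]))]
mat []
jar [(array([399., 173.]), 0.91, array([0.489, 0.225, 0.068])), (array([295., 161.]), 0.79, array([ 0.483, -0.035,  0.126])), (array([410., 187.]), 0.74, array([0.553, 0.23 , 0.073]))]
offcut_a_mid [(array([337., 166.]), 0.64, array([0.487, 0.066, 0.104])), (array([410., 
[... 1340 characters left out ...]
]), 0.73, array([ 0.795, -0.075,  0.022])), (array([409., 343.]), 0.59, array([0.403, 0.226, 0.008]))]
offcut_c_mid [(array([312., 225.]), 0.85, array([0.588, 0.098, 0.093]))]
graver [(array([240., 167.]), 0.84, array([ 0.795, -0.076,  0.024])), (array([220., 232.]), 0.57, array([0.766, 0.103, 0.029]))]
clamp [(array([216., 232.]), 0.68, array([0.773, 0.106, 0.028])), (array([311., 224.]), 0.68, array([0.59 , 0.095, 0.095]))]
wrist 309.70691628693146 [0.154 0.559 0.374] None
board [(array([163., 382.]), 0.56, array([0.44 , 0.143, 0.043]))]
tray []
crate [(array([175., 359.]), 0.92, array([0.402, 0.198, 0.031]))]
mat []
jar []
offcut_a_mid []
offcut_b_mid []
offcut_c_mid []
graver []
clamp []
```

View pics/scene0.png

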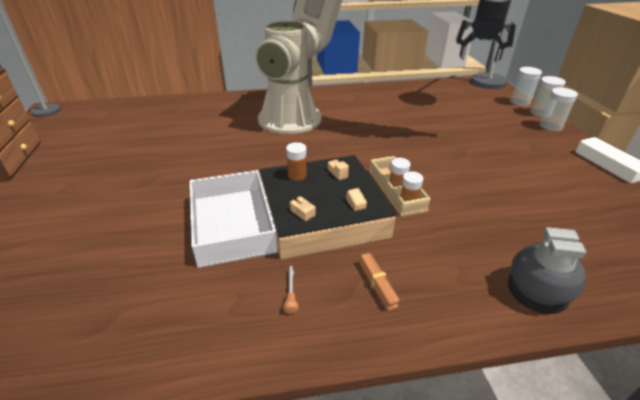

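View pics/side0.png

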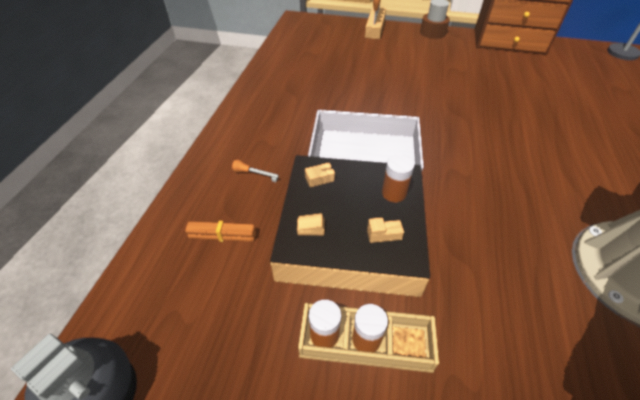

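The scene view shows the tray at left (230,215) and the board in the middle, with the jar at (296,160) and the offcuts at (338,168), (302,208) and (356,199). The crate is at right (400,185). The side view confirms this, and the empty cell with its mat is at (409,342), the end nearest the robot. Next I'll measure poses from the depth clouds.

```bash
cat > b.py <<'E'
from h import *
C={n:cloud(cam(n),np.load(n+'0.npy')) for n in ['scene','side']}
img={n:cv2.imread(f'pics/{n}0.png') for n in C}
for n,P in C.items():
    d=np.load(n+'0.npy')>0
    x,y,z=P[...,0],P[...,1],P[...,2]
    top=d&(abs(z-.07)<.005)&(img[n].max(-1)<60)&(x>.35)&(x<.75)&(abs(y)<.25)
    Q=P[top]; r=cv2.minAreaRect(Q[:,:2].astype(np.float32)*1000); print(n,'board',r,np.median(Q[:,2]))
    for nm,(cx,cy) in dict(a=(.487,.066),b=(.61,-.035),c=(.595,.095)).items():
        m=d&(z>.081)&(z<.12)&(np.hypot(x-cx,y-cy)<.048); Q=P[m]
        if len(Q)<20: continue
        print(n,nm,len(Q),np.round(cv2.minAreaRect(Q[:,:2].astype(np.float32)*1000)[0],1),cv2.minAreaRect(Q[:,:2].astype(np.float32)*1000)[1:],np.percentile(Q[:,2],[50,90,99]).round(4))
    for nm,(cx,cy,zl,zh) in dict(jar=(.477,-.02,.145,.16),jb=(.54,.24,.083,.1),jc=(.47,.235,.083,.1)).items():
        m=d&(z>zl-.003)&(z<zh)&(np.hypot(x-cx,y-cy)<.05); Q=P[m]
        if len(Q)<20: continue
        print(n,nm,len(Q),cv2.minEnclosingCircle(Q[:,:2].astype(np.float32)*1000),np.median(Q[:,2]))
    m=d&(abs(z-.04)<.004)&(x>.36)&(x<.62)&(y>.165)&(y<.3); Q=P[m]
    print(n,'crate',cv2.minAreaRect(Q[:,:2].astype(np.float32)*1000),np.median(Q[:,2]))
    m=d&(abs(z-.008)<.004)&(np.hypot(x-.405,y-.225)<.045); Q=P[m]
    if len(Q)>20: print(n,'mat',cv2.minAreaRect(Q[:,:2].astype(np.float32)*1000),np.median(Q[:,2]))
    m=d&(abs(z-.062)<.004)&(x>.36)&(x<.72)&(y<-.1)&(y>-.4)&(img[n].min(-1)>100); Q=P[m]
    if len(Q)>20:print(n,'tray',cv2.minAreaRect(Q[:,:2].astype(np.float32)*1000))
# orthographic composite from side & scene
def ortho(n,z,x0,y0,w,h,s):
    f,cx,cy,M,e,_=cam(n)
    gx,gy=np.meshgrid(x0-np.arange(h)/s,0); 
    i,j=np.mgrid[:h,:w]; W=np.stack([x0-i/s,y0-j/s,np.full(i.shape,z)],-1)
    c=(W-e)@M; u=(c[...,0]/c[...,2]*f+cx).astype(np.float32); v=(c[...,1]/c[...,2]*f+cy).astype(np.float32)
    return cv2.remap(img[n],u,v,cv2.INTER_CUBIC)
A=[ortho(n,.092,.69,.15,400,500,1700) for n in C]
cv2.imwrite('pics/ortho.png',np.hstack(A))
E
python3 b.py
```

```text
scene board ((533.5316772460938, 22.332870483398438), (254.4544677734375, 256.51116943359375), 5.917881488800049) 0.07152004340805251
scene a 236 [468.4  70.4] ((59.492008209228516, 27.724987030029297), 19.026268005371094) [0.0939 0.1056 0.1069]
scene b 312 [608.3 -35.2] ((51.60017013549805, 31.272157669067383), 32.616050720214844) [0.0946 0.0963 0.0973]
scene c 248 [595.3  86.6] ((46.62232208251953, 29.38573455810547), 11.589065551757812) [0.0923 0.0976 0.0992]
scene jar 209 ((462.6402587890625, -30.011451721191406), 23.405048370361328) 0.15106995147819002
scene jb 214 ((524.4921264648438, 238.71597290039062), 34.35386657714844) 0.08718432438854457
scene jc 190 ((483.1705322265625, 236.79525756835938), 36.09629821777344) 0.0871829734210629
scene crate ((469.89630126953125, 231.87673950195312), (207.02239990234375, 73.3921127319336), 6.996865749359131) 0.04031006190116204
scene mat ((402.3648376464844, 216.84471130371094), (60.722900390625, 67.69197845458984), 89.63694763183594) 0.009453492701530286
scene tray ((537.7178955078125, -194.7850799560547), (245.03237915039062, 172.4279174
[... 443 characters left out ...]
.730375289916992) [0.0918 0.0962 0.0979]
side jar 445 ((460.0613098144531, -27.37261390686035), 23.00713348388672) 0.14997636353453453
side jb 788 ((523.0399169921875, 242.59371948242188), 33.13594055175781) 0.08577079666735493
side jc 896 ((482.8279724121094, 236.68043518066406), 37.53098678588867) 0.08579552694399656
side crate ((467.8807678222656, 234.4678955078125), (204.22686767578125, 72.73751068115234), 6.880439281463623) 0.039416753924560566
side mat ((409.62725830078125, 229.78756713867188), (76.30658721923828, 68.26425170898438), 6.4105424880981445) 0.007675071359060148
side tray ((536.2418212890625, -195.91146850585938), (240.12452697753906, 170.97804260253906), 5.895959377288818)
```

View pics/ortho.png

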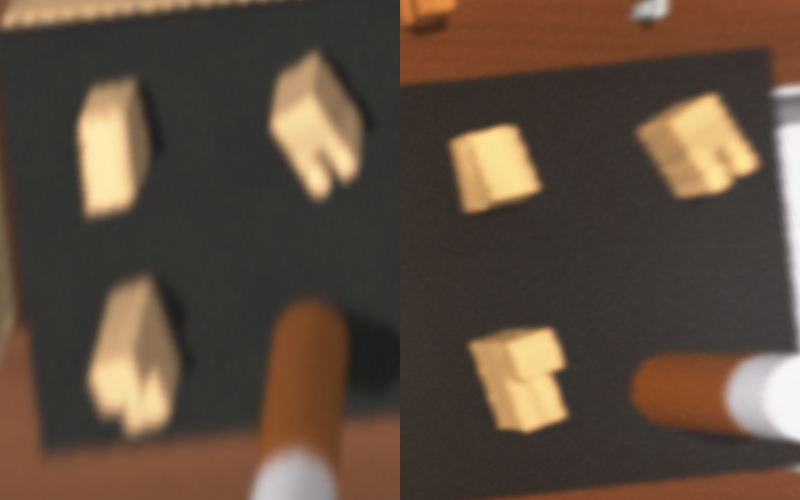

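```bash
cat > plan.py <<'E'
# usage: plan.py x,y,z,yawdeg ...  -> per leg: shift in tool axes as they stand before the leg (mm), then turn about tool z
from h import *; import sys
s=get_state(); p=np.array(s['tcp_pos'])*1000; M=q2R(s['orientation'])
print('t',round(s['clock'],2),'tcp',p.round(1),'y-yaw',np.degrees(np.arctan2(M[1,1],M[0,1])).round(2),'tilt',M[:2,2].round(4),'j',np.round(s['joint_pos'],2))
for a in sys.argv[1:]:
    x,y,z,w=map(float,a.split(',')); t=np.array([x,y,z]); yw=np.degrees(np.arctan2(M[1,1],M[0,1]))
    r=-np.radians((w-yw+180)%360-180)
    print(a,'shift',(M.T@(t-p)).round(1),'turn_z',r.round(3))
    p=t; c,q=np.cos(np.radians(w)),np.sin(np.radians(w)); M=np.array([[q,c,0],[-c,q,0],[0,0,-1]]).astype(float)
E
python3 plan.py 467.5,72,180,109.6 467.5,72,73,109.6 540,-195,200,96 613,-29,180,123
```

```text
t 1.65 tcp [218.  532.1 231.3] y-yaw 67.72 tilt [0.     0.0001] j [1.04 0.31 0.05 1.3  0.   1.43]
467.5,72,180,109.6 shift [-405.3 -331.2   51.3] turn_z -0.731
467.5,72,73,109.6 shift [  0.   0. 107.] turn_z -0.0
540,-195,200,96 shift [ -21.3 -275.8 -127. ] turn_z 0.237
613,-29,180,123 shift [ 90.  157.5  20. ] turn_z -0.471
```

```bash
sed -i 's/M=np.array(\[\[q,c,0\],\[-c,q,0\]/M=np.array([[-q,c,0],[c,q,0]/' plan.py; grep -n "M=np.array" plan.py
```

```text
9:    p=t; c,q=np.cos(np.radians(w)),np.sin(np.radians(w)); M=np.array([[-q,c,0],[c,q,0],[0,0,-1]]).astype(float)
```

>>> arm_command(
  moves=[1,-33.8,-27.6,0,0,0,0,1,-33.8,-27.6,0,0,0,0,1,-33.8,-27.6,0,0,0,0,1,-33.8,-27.6,0,0,0,0,1,-33.8,-27.6,0,0,0,0,1,-33.8,-27.6,0,0,0,0,1,-33.8,-27.6,0,0,0,0,1,-33.8,-27.6,0,0,0,0],
  newtons=40,
)

```text
clock: 2.65
tcp_pos: [0.3851, 0.2241, 0.2316]
orientation: [0.0, 0.193, 0.981, 0.0]
wrist_force: [0.3, -0.8, -0.8]
finger_gap: 0.0852
grip_force: 0.0
```

>>> arm_command(
  moves=[1,-33.8,-27.6,0,0,0,0,1,-33.8,-27.6,0,0,0,0,1,-33.8,-27.6,0,0,0,0,1,-33.8,-27.6,0,0,0,0,1,0,0,10,0,0,-0.183,1,0,0,10,0,0,-0.183,1,0,0,10,0,0,-0.183,1,0,0,10,0,0,-0.183],
)

```text
clock: 3.65
tcp_pos: [0.4678, 0.0718, 0.1911]
orientation: [0.0, -0.174, 0.985, 0.0]
wrist_force: [0.9, 0.3, 0.6]
finger_gap: 0.0851
grip_force: 0.0
```

```bash
cat > w.py <<'E'
import sys; from h import *
n=sys.argv[1]; c=cam('wrist'); p,d=read_camera('wrist'); cv2.imwrite(f'pics/{n}.png',p); P=cloud(c,d)
for l in sys.argv[2:]:
    print(l,[(np.round(r['point']),round(r['confidence'],2),P[int(r['point'][1]),int(r['point'][0])].round(3)) for r in recognise('wrist',l)[:3]])
v=(d>0)&(P[...,2]>.08)&(P[...,2]<.12)
for nm,(x,y) in dict(a=(.4675,.072),b=(.607,-.034),c=(.5945,.0875)).items():
    Q=P[v&(np.hypot(P[...,0]-x,P[...,1]-y)<.045)]
    if len(Q)>50: print(nm,len(Q),cv2.minAreaRect(Q[:,:2].astype(np.float32)*1000),np.percentile(Q[:,2],[50,99]).round(4))
for nm,(x,y,z) in dict(jar=(.461,-.029,.15),jc=(.469,.233,.087),jb=(.534,.241,.087)).items():
    Q=P[(d>0)&(abs(P[...,2]-z)<.006)&(np.hypot(P[...,0]-x,P[...,1]-y)<.04)]
    if len(Q)>50: print(nm,len(Q),cv2.minEnclosingCircle(Q[:,:2].astype(np.float32)*1000),np.median(Q[:,2]).round(4))
E
python3 plan.py 467.5,72,73,109.6; python3 w.py w1 jar offcut_a_mid
```

```text
t 3.65 tcp [467.8  71.8 191.1] y-yaw 110.0 tilt [0.0003 0.0001] j [-0.02  0.13 -0.28  1.15  0.   -0.37]
467.5,72,73,109.6 shift [  0.3   0.3 118.1] turn_z 0.007
jar [(array([462., 242.]), 0.77, array([0.46 , 0.214, 0.081])), (array([192., 159.]), 0.76, array([ 0.453, -0.018,  0.151])), (array([317., 205.]), 0.57, array([0.469, 0.071, 0.093]))]
offcut_a_mid [(array([318., 205.]), 0.55, array([0.47 , 0.072, 0.092]))]
a 2327 ((467.1457214355469, 72.69054412841797), (56.30293273925781, 25.31945037841797), 19.918651580810547) [0.0931 0.1056]
b 606 ((594.5894165039062, -40.749786376953125), (23.381210327148438, 31.447237014770508), 32.754608154296875) [0.0927 0.0955]
c 1019 ((590.7783203125, 87.66233825683594), (41.638282775878906, 28.866586685180664), 13.166857719421387) [0.0931 0.098 ]
jar 3435 ((460.5357971191406, -28.007587432861328), 23.213607788085938) 0.1502
jc 1368 ((468.720947265625, 234.4593963623047), 23.667739868164062) 0.0863
```

View pics/w1.png

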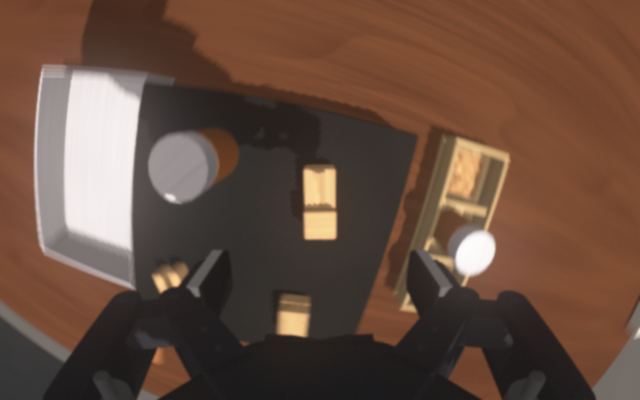

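The wrist view shows offcut a at (318,203) squared between the fingers, the jar at (183,165), and the empty cell at (465,170). All of it agrees with the measurements, so I'll descend and grip.

>>> arm_command(
  moves=[0.5,0,1,30,0,0,0,0.3,0,0,30,0,0,0,0.2,0,0,30,0,0,0,0.2,0,0,18,0,0,0,0.2,0,0,10,0,0,0,-1,0,0,0,0,0,0,-1,0,0,0,0,0,0,-1,0,0,0,0,0,0],
)

```text
clock: 4.8
tcp_pos: [0.4681, 0.0728, 0.0741]
orientation: [0.001, -0.171, 0.985, -0.0]
wrist_force: [-0.1, -0.9, -0.5]
finger_gap: 0.0253
grip_force: 39.5
```

>>> arm_command(
  moves=[-1,0,0,0,0,0,0,-1,0,0,0,0,0,0,-1,0,0,-20,0,0,0,-1,0,0,-40,0,0,0,-1,0,0,-40,0,0,0,-1,0,0,-27,0,0,0],
)

```text
clock: 5.55
tcp_pos: [0.4678, 0.0728, 0.2021]
orientation: [0.001, -0.171, 0.985, -0.0]
wrist_force: [-0.3, -0.3, -0.6]
finger_gap: 0.0251
grip_force: 39.5
```

```bash
python3 plan.py 510,-195,200,96 510,-195,90,96 510,-195,200,96 613,-29,200,123 613,-29,73,123
```

```text
t 5.55 tcp [467.8  72.8 202.1] y-yaw 109.66 tilt [0.0016 0.0001] j [-0.02  0.13 -0.26  1.18  0.   -0.36]
510,-195,200,96 shift [  50.4 -266.4    2.1] turn_z 0.238
510,-195,90,96 shift [  0.   0. 110.] turn_z -0.0
510,-195,200,96 shift [   0.    0. -110.] turn_z -0.0
613,-29,200,123 shift [-119.8  154.3    0. ] turn_z -0.471
613,-29,73,123 shift [  0.   0. 127.] turn_z -0.0
```

>>> arm_command(
  moves=[-1,7.2,-38,0,0,0,0,-1,7.2,-38,0,0,0,0,-1,7.2,-38,0,0,0,0,-1,7.2,-38,0,0,0,0,-1,7.2,-38,0,0,0,0,-1,7.2,-38,0,0,0,0,-1,7.2,-38,0,0,0,0.119,-1,0,0,0,0,0,0.119],
)

```text
clock: 6.55
tcp_pos: [0.5097, -0.1973, 0.1996]
orientation: [-0.0, -0.049, 0.999, -0.0]
wrist_force: [-0.5, 0.2, -0.8]
finger_gap: 0.0254
grip_force: 39.5
```

>>> arm_command(
  moves=[-1,0,0,40,0,0,0,-1,0,0,45,0,0,0,-1,0,0,45,0,0,0,-1,0,0,30,0,0,0,0.3,0,0,0,0,0,0,0.3,0,0,0,0,0,0,0.3,0,0,0,0,0,0,0.3,0,0,-20,0,0,0],
)

```text
clock: 7.55
tcp_pos: [0.5092, -0.1944, 0.0607]
orientation: [-0.0, -0.053, 0.999, 0.0]
wrist_force: [-0.7, 0.6, 0.2]
finger_gap: 0.0555
grip_force: 0.0
```

>>> arm_command(
  moves=[0.3,0,0,-50,0,0,0,0.3,0,0,-50,0,0,0,0.3,0,0,-40,0,0,0,0.3,-30,38.6,0,0,0,0,0.3,-30,38.6,0,0,0,0,0.3,-30,38.6,0,0,0,0,0.3,-30,38.6,0,0,0,0,0.3,0,0,0,0,0,-0.157],
)

```text
clock: 8.55
tcp_pos: [0.6145, -0.0254, 0.2017]
orientation: [0.002, -0.135, 0.991, -0.0]
wrist_force: [-0.1, -1.2, -0.5]
finger_gap: 0.0559
grip_force: 0.0
```

>>> arm_command(
  moves=[0.3,0,0,0,0,0,-0.157,0.3,0,0,0,0,0,-0.157,0.3,0,0,0,0,0,0],
)

```text
clock: 8.93
tcp_pos: [0.6131, -0.0285, 0.2017]
orientation: [0.001, -0.283, 0.959, -0.0]
wrist_force: [0.2, -0.5, 0.8]
finger_gap: 0.0558
grip_force: 0.0
```

```bash
python3 plan.py 613,-29,73,123;  python3 w.py w2 offcut_a_mid offcut_b_mid
```

```text
t 8.93 tcp [613.1 -28.5 201.7] y-yaw 122.93 tilt [ 0.0022 -0.0003] j [-0.18  0.4   0.09  1.27  0.   -0.75]
613,-29,73,123 shift [  0.6  -0.2 128.7] turn_z -0.001
offcut_a_mid [(array([244.,  24.]), 0.74, array([ 0.515, -0.182,  0.039]))]
offcut_b_mid [(array([318., 187.]), 0.83, array([ 0.604, -0.035,  0.094]))]
b 1889 ((606.34521484375, -34.21135330200195), (50.15920639038086, 29.745031356811523), 32.95991134643555) [0.0943 0.0959]
c 1432 ((593.8277587890625, 87.45259094238281), (46.110145568847656, 28.93156623840332), 13.172259330749512) [0.0921 0.098 ]
jar 3220 ((461.3875732421875, -28.79020118713379), 23.245071411132812) 0.1503
jc 781 ((469.2723083496094, 233.66506958007812), 23.59658432006836) 0.0863
jb 779 ((534.6775512695312, 242.3944091796875), 24.22093963623047) 0.0864
```

View pics/w2.png

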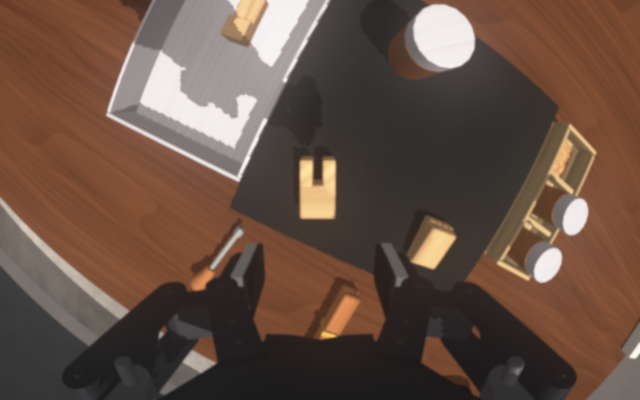

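Offcut a lies in the tray at (245,20). Offcut b is aligned at (318,188), with its slot pointing away from the gripper.

>>> arm_command(
  moves=[0.3,0,0,40,0,0,0,0.3,0,0,40,0,0,0,0.3,0,0,30,0,0,0,0.3,0,0,18,0,0,0,-1,0,0,0,0,0,0,-1,0,0,0,0,0,0,-1,0,0,0,0,0,0,-1,0,0,0,0,0,0],
)

```text
clock: 10.07
tcp_pos: [0.6133, -0.0286, 0.0733]
orientation: [0.001, -0.284, 0.959, -0.0]
wrist_force: [-0.2, 0.4, 0.0]
finger_gap: 0.0296
grip_force: 42.6
```

>>> arm_command(
  moves=[-1,0,0,0,0,0,0,-1,0,0,-20,0,0,0,-1,0,0,-40,0,0,0,-1,0,0,-40,0,0,0,-1,0,0,-27,0,0,0],
)

```text
clock: 10.7
tcp_pos: [0.6132, -0.0286, 0.2017]
orientation: [0.001, -0.284, 0.959, -0.001]
wrist_force: [-0.0, -0.0, -1.3]
finger_gap: 0.0289
grip_force: 42.6
```

```bash
python3 plan.py 590,-189,200,96 590,-189,35,96 590,-189,200,96 594,87,200,103 594,87,73,103
```

```text
t 10.7 tcp [613.2 -28.6 201.7] y-yaw 123.01 tilt [ 0.0025 -0.0004] j [-0.18  0.4   0.09  1.27  0.   -0.75]
590,-189,200,96 shift [ 106.9 -121.9    1.7] turn_z 0.471
590,-189,35,96 shift [  0.   0. 165.] turn_z -0.0
590,-189,200,96 shift [   0.    0. -165.] turn_z -0.0
594,87,200,103 shift [-32.8 274.1   0. ] turn_z -0.122
594,87,73,103 shift [  0.   0. 127.] turn_z -0.0
```

>>> arm_command(
  moves=[-1,26.7,-30.5,0,0,0,0,-1,26.7,-30.5,0,0,0,0,-1,26.7,-30.5,0,0,0,0,-1,26.7,-30.5,0,0,0,0,-1,0,0,0,0,0,0.157,-1,0,0,0,0,0,0.157,-1,0,0,0,0,0,0.157,-1,0,0,40,0,0,0],
)

```text
clock: 11.7
tcp_pos: [0.5921, -0.1902, 0.1624]
orientation: [0.004, -0.052, 0.999, -0.002]
wrist_force: [1.0, -0.5, -0.5]
finger_gap: 0.0296
grip_force: 42.7
```

>>> arm_command(
  moves=[-1,0,0,45,0,0,0,-1,0,0,45,0,0,0,-1,0,0,35,0,0,0,0.3,0,0,0,0,0,0,0.3,0,0,0,0,0,0,0.3,0,0,0,0,0,0,0.3,0,0,-20,0,0,0,0.3,0,0,-50,0,0,0],
)

```text
clock: 12.7
tcp_pos: [0.5883, -0.1884, 0.1041]
orientation: [-0.001, -0.053, 0.999, 0.001]
wrist_force: [1.4, 0.3, 0.3]
finger_gap: 0.0553
grip_force: 0.0
```

>>> arm_command(
  moves=[0.3,0,0,-50,0,0,0,0.3,0,0,-45,0,0,0,0.3,-5.5,45.7,0,0,0,0,0.3,-5.5,45.7,0,0,0,0,0.3,-5.5,45.7,0,0,0,0,0.3,-5.5,45.7,0,0,0,0,0.3,-5.5,45.7,0,0,0,0,0.3,-5.5,45.7,0,0,0,0],
)

```text
clock: 13.7
tcp_pos: [0.5941, 0.0887, 0.2014]
orientation: [0.002, -0.053, 0.999, -0.0]
wrist_force: [0.9, -0.3, -1.0]
finger_gap: 0.0554
grip_force: 0.0
```

>>> arm_command(
  moves=[0.3,0,0,0,0,0,-0.122,0.3,0,0,0,0,0,0],
)

```text
clock: 13.95
tcp_pos: [0.594, 0.0879, 0.201]
orientation: [0.001, -0.113, 0.994, -0.0]
wrist_force: [0.8, -0.3, -0.6]
finger_gap: 0.0554
grip_force: 0.0
```

```bash
python3 plan.py 594,87.5,73,103;  python3 w.py w3 offcut_c_mid offcut_b_mid offcut_a_mid
```

```text
t 13.95 tcp [594.   87.9 201. ] y-yaw 103.02 tilt [0.0027 0.    ] j [ 0.01  0.37  0.05  1.25 -0.   -0.21]
594,87.5,73,103 shift [  0.5  -0.3 128. ] turn_z 0.0
offcut_c_mid [(array([316., 194.]), 0.78, array([0.589, 0.085, 0.094]))]
offcut_b_mid [(array([105., 120.]), 0.83, array([ 0.573, -0.18 ,  0.027]))]
offcut_a_mid [(array([110.,  70.]), 0.61, array([ 0.513, -0.176,  0.036]))]
c 1703 ((593.2791137695312, 87.70307922363281), (44.230804443359375, 28.169002532958984), 12.975668907165527) [0.0931 0.0981]
jar 1452 ((463.41680908203125, -27.678264617919922), 22.7076473236084) 0.1501
jc 1545 ((469.121826171875, 234.22471618652344), 23.42616844177246) 0.0863
jb 1528 ((534.6103515625, 241.72720336914062), 23.379436492919922) 0.0864
```

View pics/w3.png

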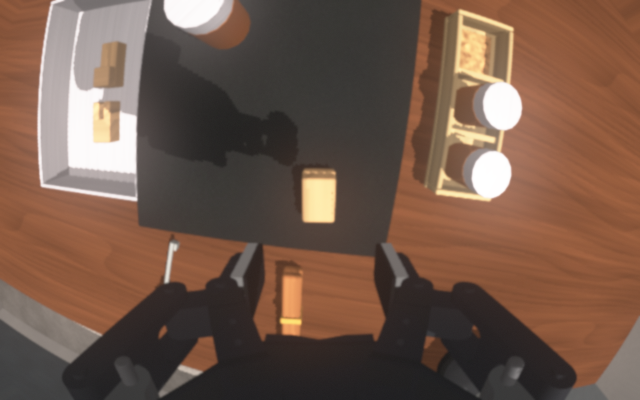

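Offcuts a and b are in the tray at (108,65) and (106,122), and c is aligned at (318,195).

>>> arm_command(
  moves=[0.3,0,0,40,0,0,0,0.3,0,0,40,0,0,0,0.3,0,0,30,0,0,0,0.3,0,0,18,0,0,0,-1,0,0,0,0,0,0,-1,0,0,0,0,0,0,-1,0,0,0,0,0,0,-1,0,0,0,0,0,0],
)

```text
clock: 15.15
tcp_pos: [0.5942, 0.0872, 0.0722]
orientation: [0.001, -0.113, 0.994, -0.0]
wrist_force: [0.1, 0.9, -0.3]
finger_gap: 0.027
grip_force: 42.5
```

>>> arm_command(
  moves=[-1,0,0,0,0,0,0,-1,0,0,-20,0,0,0,-1,0,0,-40,0,0,0,-1,0,0,-40,0,0,0,-1,0,0,-27,0,0,0],
)

```text
clock: 15.78
tcp_pos: [0.5941, 0.0873, 0.2006]
orientation: [0.001, -0.113, 0.994, -0.0]
wrist_force: [0.4, -0.1, -0.4]
finger_gap: 0.0276
grip_force: 42.5
```

```bash
python3 plan.py 547,-222,200,96 547,-222,60,96 547,-222,230,96 461.5,-28.5,230,96.9 461.5,-28.5,116,96.9
```

```text
t 15.78 tcp [594.1  87.3 200.6] y-yaw 103.03 tilt [0.0025 0.0001] j [ 0.01  0.37  0.05  1.25  0.   -0.22]
547,-222,200,96 shift [ 115.6 -290.7    0.5] turn_z 0.123
547,-222,60,96 shift [  0.   0. 140.] turn_z -0.0
547,-222,230,96 shift [   0.    0. -170.] turn_z -0.0
461.5,-28.5,230,96.9 shift [ 64.8 201.4   0. ] turn_z -0.016
461.5,-28.5,116,96.9 shift [  0.   0. 114.] turn_z -0.0
```

>>> arm_command(
  moves=[-1,16.5,-41.5,0,0,0,0,-1,16.5,-41.5,0,0,0,0,-1,16.5,-41.5,0,0,0,0,-1,16.5,-41.5,0,0,0,0,-1,16.5,-41.5,0,0,0,0,-1,16.5,-41.5,0,0,0,0,-1,16.5,-41.5,0,0,0,0,-1,0,0,0,0,0,0.123],
)

```text
clock: 16.77
tcp_pos: [0.546, -0.2251, 0.1982]
orientation: [0.0, -0.048, 0.999, -0.0]
wrist_force: [-0.2, 0.5, -0.4]
finger_gap: 0.0272
grip_force: 42.6
```

>>> arm_command(
  moves=[-1,0,0,40,0,0,0,-1,0,0,50,0,0,0,-1,0,0,50,0,0,0,-1,0,0,0,0,0,0,0.3,0,0,0,0,0,0,0.3,0,0,0,0,0,0,0.3,0,0,0,0,0,0,1,0,0,-40,0,0,0],
)

```text
clock: 17.77
tcp_pos: [0.5447, -0.2209, 0.0969]
orientation: [-0.002, -0.052, 0.999, 0.001]
wrist_force: [-0.6, -0.2, 0.5]
finger_gap: 0.0719
grip_force: 0.0
```

>>> arm_command(
  moves=[1,0,0,-50,0,0,0,1,0,0,-50,0,0,0,1,0,0,-30,0,0,0,1,13,40.3,0,0,0,0,1,13,40.3,0,0,0,0,1,13,40.3,0,0,0,0,1,13,40.3,0,0,0,0,1,13,40.3,0,0,0,0],
)

```text
clock: 18.77
tcp_pos: [0.4605, -0.0271, 0.2294]
orientation: [0.001, -0.052, 0.999, -0.0]
wrist_force: [0.0, 1.3, -0.4]
finger_gap: 0.0855
grip_force: 0.0
```

>>> arm_command(
  moves=[1,0,0,0,0,0,-0.016,1,0,0,0,0,0,0],
)

```text
clock: 19.02
tcp_pos: [0.4615, -0.0285, 0.2292]
orientation: [0.001, -0.06, 0.998, -0.0]
wrist_force: [-0.2, 0.4, 0.3]
finger_gap: 0.0852
grip_force: 0.0
```

```bash
python3 plan.py 461.5,-28.5,116,96.9;  python3 w.py w4 jar mat offcut_b_mid offcut_a_mid offcut_c_mid
```

```text
t 19.02 tcp [461.5 -28.5 229.2] y-yaw 96.92 tilt [ 0.0022 -0.0007] j [-0.24  0.09 -0.23  1.24 -0.   -0.36]
461.5,-28.5,116,96.9 shift [2.000e-01 1.000e-01 1.132e+02] turn_z 0.0
jar [(array([321., 201.]), 0.92, array([ 0.455, -0.027,  0.149])), (array([514., 262.]), 0.75, array([0.523, 0.224, 0.078])), (array([524., 215.]), 0.73, array([0.461, 0.212, 0.082]))]
mat [(array([514., 158.]), 0.96, array([0.401, 0.233, 0.007]))]
offcut_b_mid [(array([188., 246.]), 0.65, array([ 0.572, -0.189,  0.02 ])), (array([166., 200.]), 0.39, array([ 0.518, -0.229,  0.004]))]
offcut_a_mid [(array([185., 198.]), 0.96, array([ 0.506, -0.189,  0.027]))]
offcut_c_mid [(array([520., 157.]), 0.67, array([0.399, 0.243, 0.007])), (array([165., 222.]), 0.57, array([ 0.541, -0.219,  0.03 ]))]
jar 2769 ((460.55194091796875, -28.104108810424805), 23.228761672973633) 0.1503
jc 825 ((469.0826416015625, 233.81680297851562), 23.04851722717285) 0.0864
jb 712 ((535.0703125, 241.02354431152344), 24.07259750366211) 0.0863
```

View pics/w4.png

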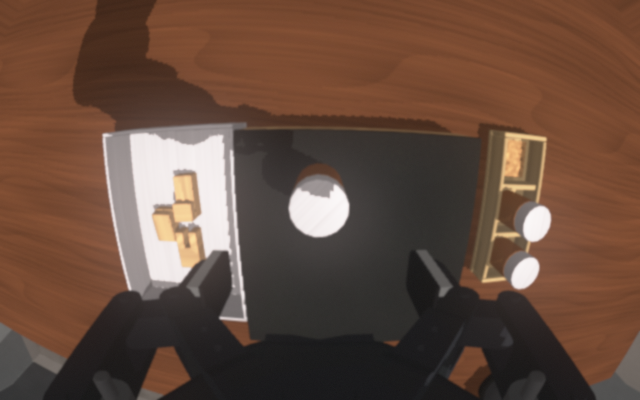

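The wrist view shows all three offcuts in the tray at (165,222), (186,195) and (188,246), and the jar centred between the fingers at (320,203). I'll grip it.

>>> arm_command(
  moves=[1,0,0,30,0,0,0,1,0,0,30,0,0,0,1,0,0,30,0,0,0,1,0,0,23,0,0,0,1,0,0,0,0,0,0,-0.2,0,0,0,0,0,0,-1,0,0,0,0,0,0,-1,0,0,0,0,0,0],
)

```text
clock: 20.32
tcp_pos: [0.4618, -0.0286, 0.1166]
orientation: [0.001, -0.06, 0.998, -0.0]
wrist_force: [-0.2, 0.4, 4.7]
finger_gap: 0.0455
grip_force: 40.6
```

>>> arm_command(
  moves=[-1,0,0,0,0,0,0,-1,0,0,0,0,0,0,-1,0,0,-5,0,0,0,-1,0,0,-15,0,0,0,-1,0,0,-25,0,0,0,-1,0,0,-25,0,0,0,-1,0,0,-10,0,0,0,-1,0,0,0,0,0,0],
)

```text
clock: 21.32
tcp_pos: [0.4613, -0.0283, 0.196]
orientation: [0.001, -0.06, 0.998, -0.0]
wrist_force: [-0.3, -0.0, -2.6]
finger_gap: 0.045
grip_force: 41.2
```

```bash
python3 plan.py 403.5,225.5,196,96.9 403.5,225.5,54,96.9
```

```text
t 21.32 tcp [461.3 -28.3 196. ] y-yaw 96.89 tilt [ 0.0015 -0.0003] j [-0.24  0.11 -0.3   1.16  0.   -0.36]
403.5,225.5,196,96.9 shift [ 2.690e+01  2.589e+02 -2.000e-01] turn_z -0.0
403.5,225.5,54,96.9 shift [  0.   0. 142.] turn_z -0.0
```

>>> arm_command(
  moves=[-1,1,12,0,0,0,0,-1,3,25,0,0,0,0,-1,4,37,0,0,0,0,-1,4,37,0,0,0,0,-1,4,37,0,0,0,0,-1,4,37,0,0,0,0,-1,4,37,0,0,0,0,-1,2,25,0,0,0,0],
)

```text
clock: 22.32
tcp_pos: [0.4035, 0.2156, 0.1942]
orientation: [-0.001, -0.061, 0.998, -0.0]
wrist_force: [0.5, 0.5, -1.4]
finger_gap: 0.045
grip_force: 41.3
```

>>> arm_command(
  moves=[-1,1,12,0,0,0,0,-1,0,0,15,0,0,0,-1,0,0,25,0,0,0,-1,0,0,15,0,0,0,-1,0,0,0,0,0,0,-1,0,0,0,0,0,0],
)

```text
clock: 23.08
tcp_pos: [0.4034, 0.2254, 0.1407]
orientation: [0.0, -0.06, 0.998, 0.0]
wrist_force: [0.5, 0.3, -1.5]
finger_gap: 0.045
grip_force: 41.3
```

```bash
python3 plan.py 403.5,225.5,56,96.9
cat > s.py <<'E'
import sys; from h import *
c=cam('side');p,d=read_camera('side');P=cloud(c,d); zt=float(sys.argv[1])
cv2.imwrite(f'pics/{sys.argv[2]}.png',p)
cv2.imwrite(f'pics/{sys.argv[2]}c.png',cv2.resize(p[240:,280:520],None,fx=3,fy=3))
for nm,z,x,y in [('jar',zt,.4035,.2255),('jc',.086,.469,.234),('jb',.086,.535,.242)]:
    Q=P[(d>0)&(abs(P[...,2]-z)<.004)&(np.hypot(P[...,0]-x,P[...,1]-y)<.032)]
    if len(Q)>30: print(nm,len(Q),cv2.minEnclosingCircle(Q[:,:2].astype(np.float32)*1000),np.median(Q[:,2]).round(4))
Q=P[(d>0)&(abs(P[...,2]-.04)<.003)&(P[...,0]>.36)&(P[...,0]<.6)&(P[...,1]>.175)&(P[...,1]<.3)]
print(cv2.minAreaRect(Q[:,:2].astype(np.float32)*1000))
E
python3 s.py .174 s1; python3 w.py w5 jar mat
```

```text
t 23.07 tcp [403.4 225.4 140.7] y-yaw 96.85 tilt [0.0005 0.0002] j [ 0.34  0.15 -0.4   1.03 -0.    0.22]
403.5,225.5,56,96.9 shift [-0.   0.1 84.7] turn_z -0.001
jar 345 ((411.53155517578125, 228.14447021484375), 28.9955997467041) 0.1738
jc 787 ((468.0567321777344, 234.6713104248047), 23.09952735900879) 0.0859
jb 771 ((534.11376953125, 242.65158081054688), 23.12225341796875) 0.0859
((468.0259094238281, 234.29693603515625), (204.0023956298828, 72.9447021484375), 6.578381538391113)
jar [(array([320., 267.]), 0.7, array([0.392, 0.225, 0.175]))]
mat [(array([320., 180.]), 0.65, array([0.391, 0.226, 0.008])), (array([320., 265.]), 0.41, array([0.391, 0.225, 0.174]))]
```

View pics/s1c.png

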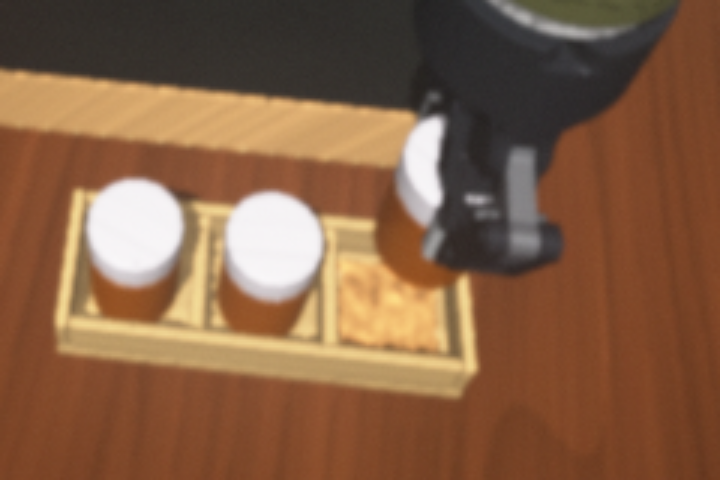

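The crop shows the jar held upright above the empty cell, with the mat at (390,305) in the crop and the other two jars undisturbed. I'll shift 1 mm and lower it.

>>> arm_command(
  moves=[-1,0,1,15,0,0,0,-1,0,0,20,0,0,0,-1,0,0,18,0,0,0,-1,0,0,12,0,0,0,-1,0,0,10,0,0,0,-1,0,0,5,0,0,0,-1,0,0,2,0,0,0,-1,0,0,0,0,0,0],
)

```text
clock: 24.28
tcp_pos: [0.4031, 0.2268, 0.0586]
orientation: [0.0, -0.06, 0.998, 0.0]
wrist_force: [0.5, -1.6, -1.9]
finger_gap: 0.0452
grip_force: 41.3
```

>>> arm_command(
  moves=[-1,0,0,1,0,0,0,-1,0,0,1,0,0,0,-1,0,0,0,0,0,0],
)

```text
clock: 24.65
tcp_pos: [0.4029, 0.2267, 0.0563]
orientation: [0.0, -0.06, 0.998, 0.0]
wrist_force: [-0.4, 0.3, -0.6]
finger_gap: 0.0451
grip_force: 41.3
```

>>> arm_command(
  moves=[-1,0,0,1,0,0,0,-1,0,0,0,0,0,0],
)

```text
clock: 24.9
tcp_pos: [0.4028, 0.2267, 0.0552]
orientation: [-0.0, -0.06, 0.998, 0.0]
wrist_force: [-0.1, -0.5, -1.9]
finger_gap: 0.0447
grip_force: 41.3
```

>>> arm_command(
  moves=[-1,0,0,1,0,0,0,-1,0,0,0,0,0,0],
)

```text
clock: 25.15
tcp_pos: [0.403, 0.2267, 0.0547]
orientation: [0.0, -0.06, 0.998, 0.0]
wrist_force: [-1.9, -0.3, 2.8]
finger_gap: 0.045
grip_force: 41.7
```

Contact is felt at the expected height, so I'll release and rise.

>>> arm_command(
  moves=[0.2,0,0,0,0,0,0,0.4,0,0,0,0,0,0,0.5,0,0,0,0,0,0,0.5,0,0,0,0,0,0,0.5,0,0,-5,0,0,0,0.5,0,0,-20,0,0,0,0.5,0,0,-35,0,0,0,0.5,0,0,-40,0,0,0],
)

```text
clock: 26.15
tcp_pos: [0.4024, 0.2265, 0.1552]
orientation: [-0.0, -0.06, 0.998, -0.0]
wrist_force: [1.2, 0.9, -0.1]
finger_gap: 0.0641
grip_force: 0.0
```

>>> arm_command(
  moves=[0.5,0,0,-40,0,0,0,0.5,-40,0,0,0,0,0,0.5,-40,-30,0,0,0,0,0.5,-40,-30,0,0,0,0,0.5,0,-40,0,0,0,0,0.5,0,-40,0,0,0,0,0.5,0,0,0,0,0,0],
)

```text
clock: 27.02
tcp_pos: [0.5392, 0.0997, 0.1944]
orientation: [-0.0, -0.058, 0.998, -0.0]
wrist_force: [0.1, 0.6, -1.1]
finger_gap: 0.0642
grip_force: 0.0
```

```bash
python3 plan.py; python3 s.py .087 s2
cat > t.py <<'E'
from h import *
c=cam('side');p,d=read_camera('side');P=cloud(c,d)
for l in 'abc': print(l,[(np.round(r['point']),round(r['confidence'],2),P[int(r['point'][1]),int(r['point'][0])].round(3)) for r in recognise('side',f'offcut_{l}_mid')[:2]])
E
python3 t.py
```

```text
t 27.02 tcp [539.2  99.7 194.4] y-yaw 96.66 tilt [-0.     -0.0003] j [ 0.04  0.28 -0.1   1.2  -0.   -0.08]
jar 832 ((401.32501220703125, 226.8511962890625), 23.14796257019043) 0.0878
jc 786 ((468.5039978027344, 234.73448181152344), 23.06751251220703) 0.0859
jb 767 ((534.15087890625, 242.72731018066406), 23.200937271118164) 0.0858
((467.9912109375, 234.16644287109375), (204.06455993652344, 73.23111724853516), 6.685990810394287)
a [(array([375., 152.]), 0.55, array([ 0.511, -0.178,  0.036])), (array([244., 166.]), 0.49, array([ 0.79 , -0.081,  0.024]))]
b []
c []
```

View pics/s2.png

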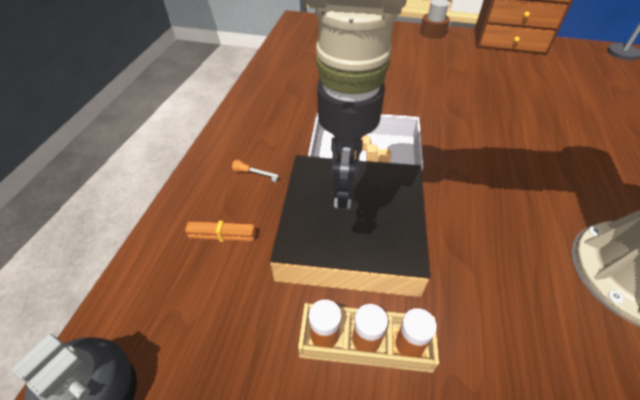

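The jar stands at (418,330) in its cell with its lid 2 mm above its neighbours' lids, which matches the mat's thickness, and it is within about 2 mm of the mat's centre. The board is clear, and the graver and clamp are where they were. The robot touches nothing.

```bash
python3 -c "
from workcell import *
print(hand_in())"
```

```text
the job is handed in; nothing more can be done
None
```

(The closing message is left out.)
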